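Lay out stripped parts around a power board for refitting

ROBOT

A 7-joint arm with a two-finger parallel gripper is mounted at the origin on the work surface. World frame = base frame: x ahead of the robot, y to its left, z up, the work surface at z = 0. Lengths are in m, angles in rad, forces in N, time in s.
With the tool pointing down it reaches from about 0.4 to 0.9 m from the base axis. Payload 5.6 kg.
Tool frame: the origin (TCP) lies midway between the tips of the shut fingers; the grasp point (between the pads) lies 19 mm behind it; y points along the fingers, z is the direction in which the jaws open and shut, and the axes are right-handed (so a half turn about y gives the same grasp; the last joint's range is limited). The gripper opens to 92 mm and grips with 3 to 60 N. Pads are 20 mm wide; open, the fingers measure 128 mm over their backs; the gripper's body (75 mm by 189 mm) begins 69 mm behind the grasp point.
Start: joints at [1.274, 0.468, -0.012, 1.603, 0.006, 1.071, -0.056], TCP at [0.163, -0.629, 0.215] pointing down, gripper open.
Joint ranges: [-2.53, 2.53], [-0.31, 2.02], [-1.57, 1.55], [0.28, 2.44], [-1.29, 4.43], [0.15, 1.84], [-2.92, 2.92]. Speed limits (rad/s): [2.57, 2.57, 3.14, 3.14, 3.14, 3.14, 3.14].

INTERFACE

Orientations are given as a 3x3 rotation matrix whose columns are the frame's x, y, z axes.
In Python, from station import env, effector, solver, viewer, workorder, search_frame, tip_of gives the robot as it stands. Calls block until the motion is done:
- env.reach(position, orientation): joint-space move of the TCP to a pose.
- env.movel(position, frame=None, rate=0.15): straight line of the TCP; frame=None keeps the orientation; rate is the mean speed in m/s.
- env.goto_joints(angles): joint-space move.
- effector.release() and effector.grasp(squeeze=None): open the fingers fully, or close them until they stop; squeeze is the grip in N (None keeps the last).
- env.pause(seconds).
- solver.inverse_kinematics(position, orientation): joint angles nearest the present ones, or None.
- env.sense(): the state.
- viewer.read_camera(name): name is "scene" or "top" or "wrist"; returns (picture, depth): 420x560x3 uint8, red, green, blue; 420x560 float32, m along the optical axis (not along the pixel's ray), 0 where there is no reading.
- viewer.camera_info(name): a dict with "intrinsics" (3x3 intrinsics, pixels), "dist_coeffs" ([k1, k2, p1, p2, k3] as OpenCV has them; the pictures are not rectified), "eye" and "rotation" of the camera in the world; the wrist camera has in their place "T_tool_cam" (4x4, takes a point from camera to tool coordinates, whose origin is the TCP and whose axes are the tool frame's). Camera axes: x right, y up, looking along -z (the intrinsics and any distortion apply to the point x, -y, -z); pixel columns grow to the right and rows downward; lengths in m; the calibration is good to about 2 mm. A picture is of the moment at which its call begins: read the wrist's pose just before it. camera_info takes no time and is no camera call.
A pose or a line that the arm cannot do raises env.PlanningError and nothing moves.
- workorder.finish_job(): hands the job in, once; it reports no verdict.
Trained networks look in the newest picture that a camera, given by its name, has taken for a name from the list of things; names that differ only in an ending like _2 or _b are one class to them, and where a whole thing is asked for, a point or a joint stands for the part that bears it (a point fixed in the world has none). Each returns a list of dicts, best first, with "score" (0 to 1); they miss things now and then, are a little off and sometimes report something else, mostly with a low value. They report only what shows in the picture. A call takes as long as a camera call. They do not tell look-alikes from the thing itself.
- search_frame(camera, name): "at" ([x, y, z] in m, in world coordinates, good to about 4 mm: the middle of the surface that is visible of it).
- tip_of(camera, name): "at" ([x, y, z] in m, in world coordinates, good to about 4 mm: a listed point, or the origin of a listed thing).
The state is a dict: "t": time; "joint_positions": joint angles; "joint_velocities": joint speeds; "tau": joint torques, N m; "ee_pos": TCP position; "tcp_rot": TCP orientation; "wrist_force": force on the tool from outside, world axes, zero at the start; "moment": the same for the moment, N m; "gripper_width": finger opening in m.
Only numpy, scipy, OpenCV 4.12 (cv2) and the standard library are available. Lean on these libraries where they do the work, as an engineer would, in place of code of your own. Each camera call takes 0.05 s, during which the arm holds its last target. There are 200 camera calls.

TASK

Lay out the parts around the power board ready for refitting: set the heat sink squarely and flat on top of the dark power module in the middle of the board, its fins running along the board's length, stand the transformer upright halfway between the board and the multimeter, and stand the short round cup upright halfway between the board and the sponge tray (halfway from centre to centre). Nest the tall, square-mouthed cup upright in the short cup, pressing only lightly until it just seats, so that the two do not jam; leave the solder reel and the screwdriver alone, and let go of everything.

Things in the scene. Friction and masses are not known exactly. Their poses are not given: they have to be found in the camera images.
- heatsink_center (a point): Loose finned heat sink of bare aluminium, 60 x 40 mm, 30 mm tall, 90 g. Point at its centre, 15 mm above its flat underside. Its x axis runs along its 60 mm length and its five upright fins, y across its 40 mm width, z up (the fins are on top). Its two outer fins stand nearly flush with its sides and may be gripped across the 40 mm.
- transformer_center (a point): Loose transformer: yellow winding in a dark ferrite core on a black foot; 44 x 34 mm, 36 mm tall, 120 g. Point at its centre, 18 mm above its underside. x along the 44 mm, y across the 34 mm, z up. The flat yellow winding faces look to +y and -y, 34 mm apart, from 6 to 28 mm above its underside: grip there.
- cup_short_center (a point): Loose short round dark grey tapered parts cup, open on top: outside diameter 56 mm at the rim and 42 mm at the foot, 50 mm tall, wall 3 mm, floor 4 mm thick, 70 g. Point on its axis, 25 mm above its underside; z up.
- cup_tall_center (a point): Loose tall dark grey parts cup, open on top: round tapered foot, 39 mm across at the bottom, 51 mm at 43 mm up, under a square upright collar 51 x 51 mm up to the rim at 78 mm; 50 g. Point on its axis, 39 mm up; x, y square to the collar's flat sides (grip these), z up. It seats on its taper with its underside about 10 mm above the short cup's underside; a push of a few newtons seats it, about 20 N jams it.
- board_module (a point): Fixed tan power board lying on the bench, 150 x 100 mm, 4 mm thick, with a dark flat power module 52 x 36 mm in its middle. Point at the centre of the module's flat top, 14 mm above the bench, which is also the centre of the board. y along the board's 150 mm length (and the module's 52 mm) towards the end with the white connector strip, x across, z up. Parts up to 12 mm above its face stand within 35 mm of its short ends.
- meter: Fixed orange pocket multimeter lying on its back, 120 x 70 mm, 28 mm thick (35 mm over its black dial). It lies off one short end of the board, 0.38 m from the board's centre on the board's long centre-line; at which end changes from start to start. Origin at the centre of its underside; x along its length, towards its display.
- tray: Fixed steel tray with a yellow sponge, 75 x 95 mm, 26 mm tall. It lies off the other short end of the board, 0.38 m from the board's centre on the board's long centre-line. Origin at the centre of its underside; x along its 75 mm side.
- reel: Bystander: loose bright reel of solder standing on its flange, 56 mm diameter, 36 mm tall, beyond the board. Origin at the centre of its underside. Leave alone.
- screwdriver: Bystander: loose screwdriver lying beyond the board. Origin on its underside; x from handle to tip. Leave alone.
Mind the look-alikes: they are no part of the job. What is shaped like the part that bears cup_tall_center but blue is not meant.

How it is judged:
At the end, for the whole second after the job is handed in: Heat sink flat on module: centre within 10 mm, fins within 10 deg of board length. Transformer, short cup upright on bench, within 15 mm along and across of midpoints board-meter, board-tray. Tall cup upright in short cup: axes within 6 mm, centre 14-30 mm above its centre (seated: 24). All at rest (horizontal distance between heatsink_center and board_module below 0.01 m and angle between the x axis of heatsink_center and the y axis of board_module, either way round below 0.17 rad and z of heatsink_center in the frame of board_module between 0.011 and 0.019 m and angle between each of heatsink_center, transformer_center, cup_short_center, cup_tall_center's own z axis and vertical below 0.1 rad and ((y of meter in the frame of board_module above 0 m and y of transformer_center in the frame of board_module between 0.175 and 0.205 m) or (y of meter in the frame of board_module below 0 m and y of transformer_center in the frame of board_module between -0.205 and -0.175 m)) and x of transformer_center in the frame of board_module between -0.015 and 0.015 m and height (world z) of transformer_center between 0.012 and 0.024 m and ((y of tray in the frame of board_module above 0 m and y of cup_short_center in the frame of board_module between 0.175 and 0.205 m) or (y of tray in the frame of board_module below 0 m and y of cup_short_center in the frame of board_module between -0.205 and -0.175 m)) and x of cup_short_center in the frame of board_module between -0.015 and 0.015 m and height (world z) of cup_short_center between 0.019 and 0.031 m and horizontal distance between cup_tall_center and cup_short_center below 0.006 m and z of cup_tall_center in the frame of cup_short_center between 0.014 and 0.03 m and linear speed of each of heatsink, transformer, cup_short, cup_tall below 0.01 m/s); the robot touches nothing.
It fails at once if the solder reel is disturbed (moved over 20 mm) (distance of reel from where it was at the start of the episode above 0.02 m).
It fails at once if the screwdriver is disturbed (moved over 20 mm) (distance of screwdriver from where it was at the start of the episode above 0.02 m).
It fails at once if the cups are jammed together (over 40 N of contact force between them) (contact force between cup_tall and cup_short above 40 N).
It also fails if it takes over 104 s, if anything falls off the work surface, if the arm or the gripper's body presses on something with over 40 N, if the wrist force passes 120 N, or if a joint passes its speed limit or range.

## Working session

There is one attempt and no reset: what is moved stays moved. The work goes in short steps, each a Python script; the robot and the scene stay as the last script left them, time stands still between calls to the robot, and variables do not carry over. Pictures are saved under pics/ and viewed, about 12 in all and at most 16, crops included, and the job is handed in when it is done.

```bash
ls; mkdir -p pics
python3 - <<'E'
from station import env, viewer, search_frame, tip_of
import cv2, numpy as np
np.set_printoptions(precision=3,suppress=True)
for c in ["scene","top"]:
    p,d=viewer.read_camera(c); cv2.imwrite(f"pics/{c}0.png",p[:,:,::-1]); np.savez(f"pics/{c}0.npz",p=p,d=d)
    i=viewer.camera_info(c); print(c,i)
    for n in ["heatsink_center","transformer_center","cup_short_center","cup_tall_center","board_module","meter","tray","reel","screwdriver"]:
        print(n,[(np.round(r["at"],3).tolist(),round(r["score"],2)) for r in tip_of(c,n)][:4])
print(viewer.camera_info("wrist")); print(env.sense())
E
```

```text
pics
scene {'intrinsics': array([[384.345,   0.   , 273.684],
       [  0.   , 384.345, 213.94 ],
       [  0.   ,   0.   ,   1.   ]]), 'dist_coeffs': array([-0.005,  0.   ,  0.   ,  0.   ,  0.   ]), 'eye': array([ 1.255, -0.341,  0.762]), 'rotation': array([[ 0.479, -0.592,  0.648],
       [ 0.878,  0.32 , -0.356],
       [ 0.003,  0.74 ,  0.673]])}
heatsink_center [([0.437, -0.223, 0.016], 0.67)]
transformer_center [([0.439, -0.086, 0.017], 0.68), ([0.62, -0.001, 0.013], 0.32)]
cup_short_center [([0.431, 0.216, 0.024], 0.69), ([0.596, 0.378, 0.002], 0.2)]
cup_tall_center [([0.537, 0.259, 0.045], 0.94), ([0.436, 0.083, 0.038], 0.88)]
board_module [([0.623, -0.004, 0.015], 0.59)]
meter [([0.65, -0.375, 0.001], 0.57), ([0.435, -0.221, 0.018], 0.43)]
tray [([0.598, 0.378, -0.001], 0.72)]
reel [([0.772, -0.1, -0.003], 0.57)]
screwdriver [([0.777, 0.099, 0.004], 0.65)]
top {'intrinsics': array([[528.771,   0.   , 277.517],
       [  0.   , 528.771, 207.345],
       [  0.   ,   0.   ,   1.   ]]), 'dist_coeffs': array([-0.042,  0.   ,  0.   ,  0.   ,  0.   ]), 'eye': array([0.362, 0.001, 1
[... 914 characters left out ...]
-0.001, -0.968, -0.252, -0.069],
       [-0.   ,  0.252, -0.968, -0.169],
       [ 1.   , -0.001, -0.   ,  0.   ],
       [ 0.   ,  0.   ,  0.   ,  1.   ]])}
{'t': 1.0, 'joint_positions': array([ 1.274,  0.467, -0.012,  1.603,  0.006,  1.071, -0.056]), 'joint_velocities': array([ 0.001,  0.002, -0.   , -0.002,  0.   ,  0.001,  0.001]), 'tau': array([  0.   , -52.042,  -0.013, -24.406,  -0.057,   0.011,   0.   ]), 'ee_pos': array([ 0.163, -0.629,  0.215]), 'tcp_rot': array([[-0.968, -0.   ,  0.251],
       [-0.251,  0.   , -0.968],
       [ 0.   , -1.   , -0.   ]]), 'wrist_force': array([-0.137, -0.317, -0.496]), 'moment': array([-0.006,  0.051, -0.01 ]), 'gripper_width': 0.09186999106320522}
```

View pictures.

View pics/scene0.png

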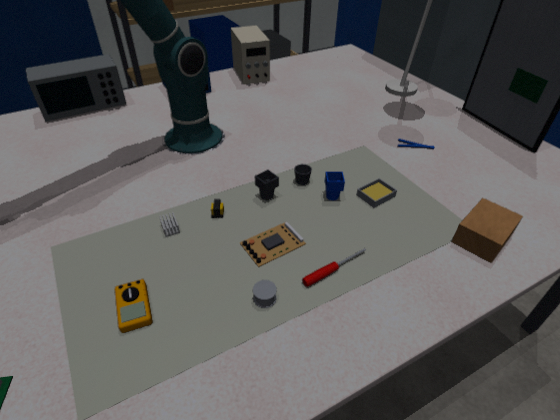

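View pics/top0.png

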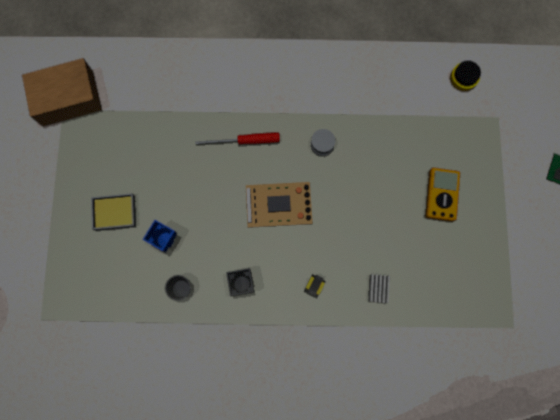

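```bash
cat > h.py <<'E'
from station import env, effector, solver, viewer, workorder, search_frame, tip_of
import cv2, numpy as np
np.set_printoptions(precision=4,suppress=True)
def R(a):
    c,s=np.cos(a),np.sin(a); return np.array([[s,0,c],[-c,0,s],[0,-1,0]])
def cloud(cam,p=None):
    """picture and world points (HxWx3), nan where no depth"""
    i=viewer.camera_info(cam); s=env.sense()
    pic,d=viewer.read_camera(cam)
    if cam=="wrist":
        T=np.eye(4);T[:3,:3]=s["tcp_rot"];T[:3,3]=s["ee_pos"];T=T@i["T_tool_cam"]; Rc,e=T[:3,:3],T[:3,3]
    else: Rc,e=i["rotation"],i["eye"]
    h,w=d.shape; uv=np.stack(np.meshgrid(np.arange(w),np.arange(h)),-1).reshape(-1,1,2).astype(float)
    n=cv2.undistortPoints(uv,i["intrinsics"],i["dist_coeffs"]).reshape(h,w,2)
    P=np.dstack([n[...,0]*d,-n[...,1]*d,-d])@Rc.T+e
    P[d<=0]=np.nan
    return pic,P
def snap(name,cam="wrist"):
    pic,P=cloud(cam); cv2.imwrite(f"pics/{name}.png",pic[:,:,::-1]); np.savez(f"pics/{name}.npz",pic=pic,P=P); return pic,P
def rect(P,c,r,z0,z1):
    """min-area rectangle of points with height z0..z1 within r of c: centre, sizes, angle of first side"""
    m=(np.hypot(P[...,0]-c[0],P[...,1]-c[1])<r)&(P[...,2]>z0)&(P[...,2]<z1)
    q=P[m]; (x,y),(w,h),a=cv2.minAreaRect((q[:,:2]*1000).astype(np.float32))
    return m,dict(c=(round(x/1e3,4),round(y/1e3,4)),wh=(round(w,1),round(h,1)),deg=round(a,1),n=len(q),z=np.percentile(q[:,2],[5,50,95]).round(4))
E
python3 - <<'E'
from h import *
for n,(x,y) in dict(A=(.44,-.19),B=(.57,0),C=(.44,.12)).items():
    env.reach([x,y,.22],R(0)); env.pause(.2)
    pic,P=snap("w"+n)
    m=(abs(P[...,2])<.005); print(n,env.sense()["t"],np.median(P[...,2][m]))
    for k in ["heatsink_center","transformer_center"] if n=="A" else ["board_module"] if n=="B" else ["cup_short_center","cup_tall_center"]:
        print(k,[(np.round(r["at"],4),round(r["score"],2)) for r in tip_of("wrist",k)][:3])
ims=[cv2.imread(f"pics/w{n}.png") for n in "ABC"]
cv2.imwrite("pics/mont.png",cv2.resize(np.vstack([np.hstack(ims[:2]),np.hstack([ims[2],0*ims[2]])]),(800,600)))
E
```

```text
A 3.1333 -9.682091691032291e-05
heatsink_center [(array([ 0.4324, -0.227 ,  0.0177]), 0.67)]
transformer_center [(array([ 0.4355, -0.0812,  0.0171]), 0.55)]
B 4.4 -1.6171294702216343e-06
board_module [(array([0.6216, 0.0032, 0.0174]), 0.8)]
C 5.4417 -0.00013260500924122676
cup_short_center [(array([0.4273, 0.2169, 0.0263]), 0.6)]
cup_tall_center [(array([0.4362, 0.08  , 0.0378]), 0.74), (array([0.5365, 0.2582, 0.0431]), 0.72)]
```

View pics/mont.png

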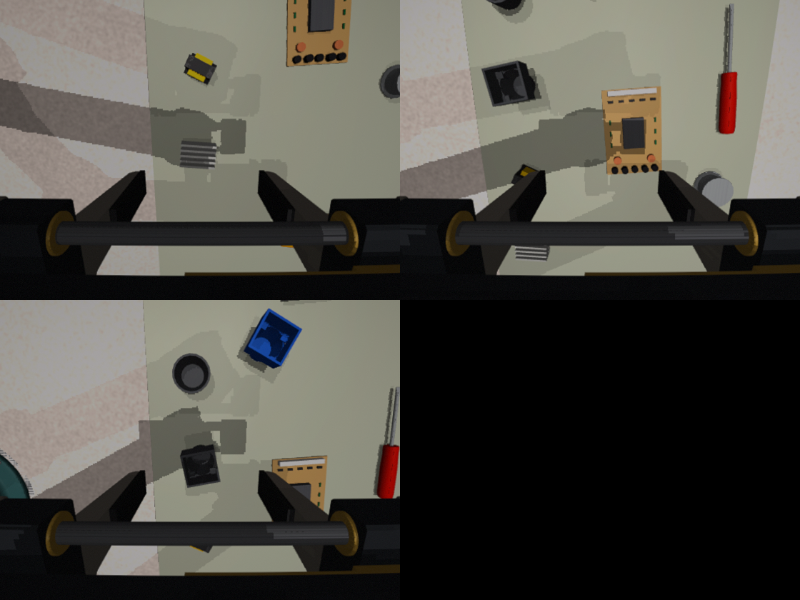

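The wrist pictures show heat sink (A 198,153 in the montage), transformer (A 200,68), board and module (B 632,132), short cup (C 190,372) and tall dark cup (C 200,465), all upright; the blue look-alike is beside them.

Run:
```python
from h import *
L=lambda n:np.load(f"pics/{n}.npz")
D={n:L("w"+n) for n in "ABC"}; D["T"]=L("top0") and None
for n,k,c,r,z0,z1 in [("A","hs",(.433,-.226),.05,.02,.04),("A","tr hi",(.437,-.083),.045,.03,.045),("A","tr all",(.437,-.083),.045,.008,.045),
  ("B","board",(.623,.001),.11,.0025,.0075),("B","module",(.623,.001),.036,.012,.018),
  ("C","short rim",(.428,.216),.045,.045,.055),("C","tall rim",(.437,.081),.05,.07,.085),("C","tall collar",(.437,.081),.05,.045,.085)]:
    m,o=rect(D[n]["P"],c,r,z0,z1); print(k,o)
    if k=="tr hi" or k=="tr all":
        P=D[n]["P"];pic=D[n]["pic"].astype(int); y=m&(pic[...,0]-pic[...,2]>60); q=P[y]; print(" yellow",len(q), cv2.minAreaRect((q[:,:2]*1000).astype(np.float32)), q[:,2].max())
a=cv2.imread("pics/wA.png")[40:250,180:360]; cv2.imwrite("pics/ca.png",cv2.resize(a,None,fx=2.8,fy=2.8))
```

```text
hs {'c': (0.4318, -0.2247), 'wh': (40.5, 60.0), 'deg': 85.9, 'n': 1234, 'z': array([0.0213, 0.0287, 0.0303])}
tr hi {'c': (0.4358, -0.0829), 'wh': (18.4, 44.4), 'deg': 63.4, 'n': 757, 'z': array([0.034 , 0.0353, 0.0366])}
 yellow 5 ((429.3228454589844, -82.24423217773438), (19.50516700744629, 13.731579780578613), 83.52591705322266) 0.03372011729373192
tr all {'c': (0.4358, -0.0831), 'wh': (34.5, 44.3), 'deg': 64.4, 'n': 1167, 'z': array([0.0262, 0.0348, 0.0364])}
 yellow 383 ((434.9400329589844, -82.53541564941406), (34.456153869628906, 30.05599021911621), 63.6956672668457) 0.03372011729373192
board {'c': (0.6323, 0.0015), 'wh': (157.1, 196.1), 'deg': 17.9, 'n': 5881, 'z': array([0.0026, 0.0034, 0.005 ])}
module {'c': (0.6228, 0.0006), 'wh': (36.2, 52.3), 'deg': 4.2, 'n': 1178, 'z': array([0.0123, 0.0132, 0.0145])}
short rim {'c': (0.4247, 0.2162), 'wh': (54.8, 54.8), 'deg': 39.5, 'n': 615, 'z': array([0.0461, 0.0491, 0.0506])}
tall rim {'c': (0.4378, 0.0802), 'wh': (51.1, 51.7), 'deg': 11.1, 'n': 718, 'z': array([0.0713, 0.0769, 0.0784])}
tall collar {'c': (0.4378, 0.0803), 'wh': (51.0, 51.8), 'deg': 11.1, 'n': 1498, 'z': array([0.0456, 0.0689, 0.0781])}
```

View pics/ca.png

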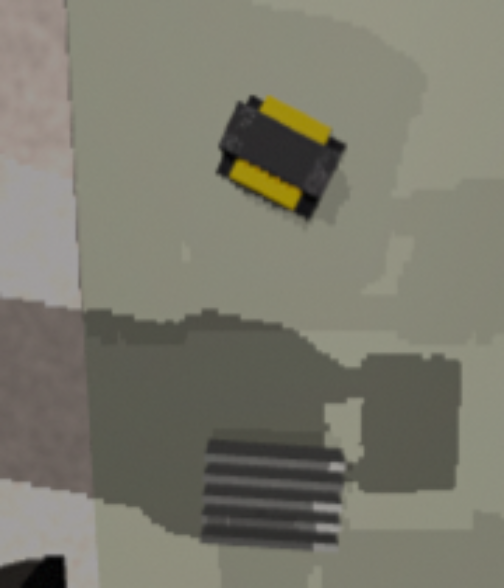

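```bash
cat >> h.py <<'E'
M=np.array([.6228,.0006]); yb=np.radians(94.2); u=np.array([np.cos(yb),np.sin(yb)])
def say(k):
    s=env.sense(); print(k,"t %.1f"%s["t"],s["ee_pos"],"w %.4f"%s["gripper_width"],"F",s["wrist_force"])
def pick(c,a,z,sq,up=.18):
    a=np.radians(a); env.reach([*c,up],R(a)); env.movel([*c,z+.03],rate=.2); env.movel([*c,z],rate=.06)
    effector.grasp(sq); say("gripped"); env.movel([*c,up],rate=.12); say("lifted")
def place(c,a,z,up=.18):
    a=np.radians(a); env.reach([*c,up],R(a)); env.movel([*c,z+.03],rate=.15); env.movel([*c,z],rate=.03); env.pause(.2); say("down")
    effector.release(); env.pause(.2); env.movel([*c,up],rate=.15); say("away")
E
python3 - <<'E'
from h import *
pick((.4318,-.2247),85.9,.004,15); place(M,4.2,.0185)
pick((.4358,-.083),64,.004,15); place(M-.19*u,-16,.0045)
env.reach([.55,-.09,.24],R(0)); env.pause(.2); snap("p1"); say("")
E
```

```text
gripped t 9.8 [ 0.4318 -0.2247  0.004 ] w 0.0399 F [0.2817 0.5552 1.0776]
lifted t 11.4 [ 0.4314 -0.2245  0.1794] w 0.0401 F [-0.0262  0.2653 -1.0414]
down t 15.4 [0.6229 0.0006 0.0187] w 0.0400 F [-0.0391 -0.2219 -0.9683]
away t 17.7 [0.6221 0.0005 0.1789] w 0.0914 F [-0.5084  0.136  -0.2411]
gripped t 21.2 [ 0.4359 -0.0829  0.004 ] w 0.0341 F [-0.0449  0.6215  0.3207]
lifted t 22.9 [ 0.4354 -0.0829  0.1794] w 0.0337 F [ 0.1774 -0.185  -1.6879]
down t 26.5 [ 0.6368 -0.1889  0.0047] w 0.0339 F [-0.0743 -0.8116 -1.2778]
away t 28.9 [ 0.636  -0.1888  0.1788] w 0.0920 F [ 0.3591  0.415  -0.7598]
 t 29.8 [ 0.5502 -0.0909  0.239 ] w 0.0923 F [-0.3025  1.2794 -0.3044]
```

View pics/p1.png

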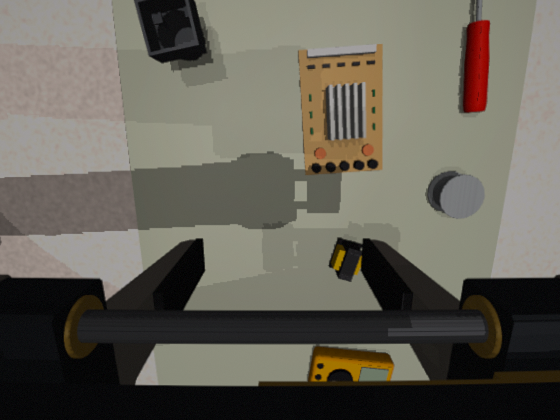

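The heat sink sits on the module (345,110) and the transformer stands at (348,260). Now the short cup.

Run:
```python
from h import *
P=np.load("pics/p1.npz")["P"]
print("hs",rect(P,M,.04,.036,.05)[1]); print("tr",rect(P,M-.19*u,.04,.008,.045)[1])
pick((.4255,.2163),27,.017,10); place(M+.19*u,45,.0175)
env.reach([.56,.10,.24],R(np.radians(0))); env.pause(.2); pic,P=snap("p2"); say("")
print("short",rect(P,M+.19*u,.045,.046,.055)[1])
print("tall",rect(P,(.4378,.0802),.05,.07,.085)[1])
q=P[rect(P,M+.19*u,.045,.047,.055)[0]]; print(cv2.minEnclosingCircle((q[:,:2]*1000).astype(np.float32)))
```

```text
hs {'c': (0.6219, -0.0009), 'wh': (40.6, 59.5), 'deg': 4.5, 'n': 1212, 'z': array([0.0373, 0.043 , 0.0445])}
tr {'c': (0.6356, -0.1899), 'wh': (44.7, 35.0), 'deg': 74.5, 'n': 908, 'z': array([0.0126, 0.0336, 0.0362])}
gripped t 33.2 [0.4257 0.2164 0.0171] w 0.0551 F [1.1175 0.0241 0.6046]
lifted t 34.7 [0.4251 0.216  0.1793] w 0.0548 F [ 0.6101 -0.1369 -0.8853]
down t 37.9 [0.609  0.1901 0.0176] w 0.0550 F [ 0.5141 -0.5015 -1.1986]
away t 40.0 [0.6083 0.1897 0.1789] w 0.0917 F [ 0.8278 -0.443   0.0001]
 t 40.8 [0.5598 0.1013 0.2388] w 0.0918 F [ 0.0195 -0.2555  0.4751]
short {'c': (0.6077, 0.1901), 'wh': (54.9, 54.4), 'deg': 15.3, 'n': 514, 'z': array([0.0468, 0.0491, 0.0505])}
tall {'c': (0.4375, 0.0803), 'wh': (52.5, 51.4), 'deg': 10.9, 'n': 765, 'z': array([0.0708, 0.0769, 0.0785])}
((607.9622802734375, 189.88455200195312), 27.96673011779785)
```

View pics/p2.png

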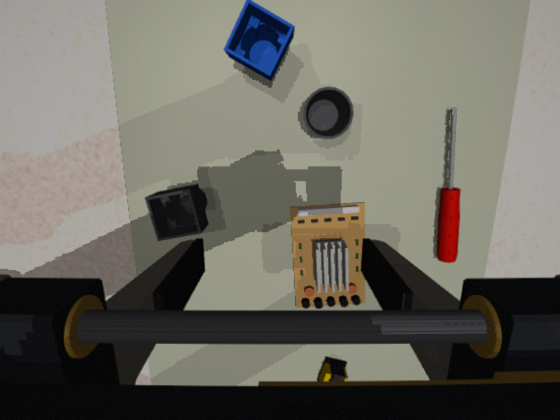

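The short cup stands at (327,112), clear of the blue cup. Now the tall cup, with force-monitored insertion.

Run:
```python
from h import *
c=np.array([.608,.190])
pick((.4378,.0802),11,.048,12,up=.2)
env.reach([*c,.2],R(np.radians(45))); env.movel([*c,.115],rate=.15); env.pause(.3)
f0=np.mean([(env.pause(.03),env.sense()["wrist_force"])[1] for _ in range(8)],0); print("f0",f0)
env.movel([*c,.064],rate=.04); say("near")
z=.064; env.pause(.2)
while z>.0565:
    z-=.001; env.movel([*c,z],rate=.01); env.pause(.1)
    f=np.mean([(env.pause(.02),env.sense()["wrist_force"])[1] for _ in range(5)],0)-f0
    print("%.4f"%z,f)
    if np.linalg.norm(f)>3: break
say("end")
```

```text
gripped t 43.5 [0.438  0.0802 0.0481] w 0.0509 F [0.6671 0.3104 0.0206]
lifted t 44.9 [0.4373 0.0801 0.1994] w 0.0512 F [ 0.7471  0.1216 -0.6653]
f0 [-0.1122  0.0485 -0.9097]
near t 48.5 [0.6081 0.1901 0.0643] w 0.0511 F [ 0.6456  0.0053 -0.5403]
0.0630 [0.1494 0.1397 0.5048]
0.0620 [0.8709 0.0603 0.0516]
0.0610 [ 0.4347 -0.3487 -0.021 ]
0.0600 [ 0.4741 -0.2186  0.3405]
0.0590 [ 0.7821 -0.2874  0.6982]
0.0580 [ 0.4559 -0.5766  4.7122]
end t 51.2 [0.6083 0.1901 0.0584] w 0.0509 F [ 0.2341 -0.8289  3.8793]
```

Seated at the expected height with about 4.7 N; release, withdraw and check.

Run:
```python
from h import *
effector.release(); env.pause(.2); env.movel([.608,.19,.2],rate=.1); say("away")
env.reach([.52,.10,.27],R(0)); env.pause(.2); pic,P=snap("p3")
print("tall",rect(P,(.608,.19),.05,.08,.095)[1])
m=rect(P,(.608,.19),.05,.08,.095)[0]; q=P[m]; A=np.c_[q[:,:2]-q[:,:2].mean(0),np.ones(len(q))]; k=q[:,2]>.085
print("rim plane",np.linalg.lstsq(A[k],q[k,2],rcond=None)[0],k.sum())
print("short rim",rect(P,(.608,.19),.04,.042,.052)[1])
env.reach([.5,-.25,.25],R(0)); env.pause(.2)
snap("s3","scene"); pt,T=snap("t3","top")
for n,c,z in [("tall",(.608,.19),(.075,.1)),("hs",M,(.036,.05)),("tr",M-.19*u,(.02,.045)),("reel",(.771,-.101),(.025,.045))]: print("top",n,rect(T,c,.05,*z)[1])
for n in ["reel","screwdriver","meter","tray"]: print(n,[np.round(r["at"],3) for r in tip_of("top",n)][:1])
a=cv2.imread("pics/s3.png")[130:330,100:440]; b=cv2.imread("pics/p3.png")[:300,150:560]
a=cv2.resize(a,(800,470)); cv2.imwrite("pics/s3c.png",a)
```

```text
away t 53.8 [0.6076 0.1898 0.1992] w 0.0919 F [ 0.0295  0.2479 -0.0935]
tall {'c': (0.6075, 0.1902), 'wh': (51.3, 51.5), 'deg': 46.3, 'n': 732, 'z': array([0.0816, 0.0872, 0.0886])}
rim plane [-0.0048 -0.0017  0.0874] 585
short rim {'c': (0.6053, 0.1914), 'wh': (48.6, 49.0), 'deg': 8.0, 'n': 209, 'z': array([0.0429, 0.0484, 0.0516])}
top tall {'c': (0.6082, 0.1898), 'wh': (53.4, 51.2), 'deg': 45.1, 'n': 206, 'z': array([0.077 , 0.0868, 0.0915])}
top hs {'c': (0.6219, -0.0018), 'wh': (40.9, 59.8), 'deg': 4.3, 'n': 305, 'z': array([0.0377, 0.0433, 0.0473])}
top tr {'c': (0.6358, -0.191), 'wh': (44.3, 35.5), 'deg': 71.9, 'n': 260, 'z': array([0.0254, 0.0342, 0.0391])}
top reel {'c': (0.7697, -0.1009), 'wh': (54.6, 54.9), 'deg': 62.5, 'n': 429, 'z': array([0.0329, 0.0364, 0.0399])}
reel [array([ 0.771, -0.101, -0.001])]
screwdriver [array([ 0.776,  0.099, -0.   ])]
meter [array([ 0.637, -0.19 ,  0.012])]
tray [array([ 0.597,  0.385, -0.004])]
```

View pics/s3c.png

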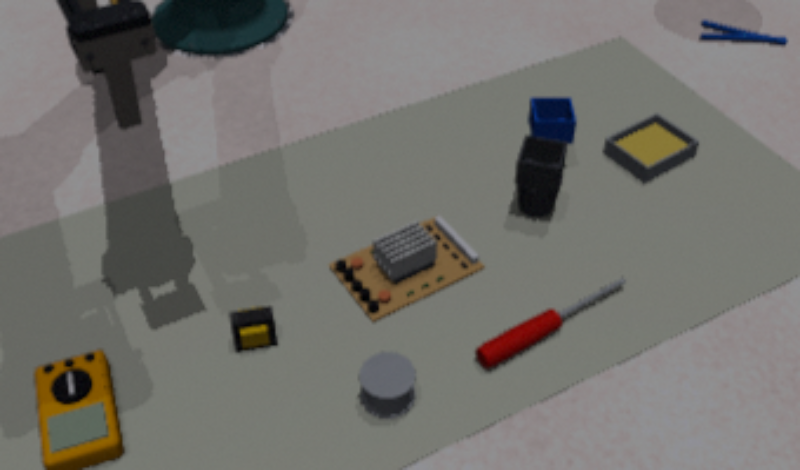

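View pics/p3.png

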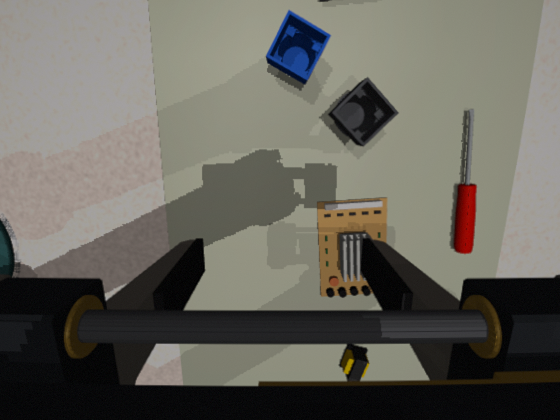

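The scene picture shows the stacked cups upright (540,175), the heat sink on the module (405,250) and the transformer standing (254,328). The wrist picture shows the collar level over the short cup (362,112).

```bash
python3 -c "
from h import *
say('end'); print(workorder.finish_job())"
```

```text
end t 56.5 [ 0.5001 -0.2498  0.25  ] w 0.0918 F [-1.064   0.0838 -0.1601]
the job is handed in; nothing more can be done
None
```

All the parts are laid out as asked and let go, and I handed the job in at about 56.5 s of the 104 s. No verdict was reported, so what follows is my own last checks.

| Part | Last check | Limit |
|---|---|---|
| Heat sink on module | 1–2.5 mm off centre, fins within 0.3° of the board's length, top at 44 mm (flat) | 10 mm, 10° |
| Transformer | about 2 mm from the board–meter midpoint, upright | 15 mm |
| Short cup | about 1 mm from the board–tray midpoint, rim at 50 mm (upright), measured before nesting | 15 mm |
| Tall cup in short cup | collar within about 0.5 mm of the short cup's axis, rim level at 88 mm (seated height), pushed with about 4.7 N | 6 mm, 40 N |

- **Bystanders:** the solder reel and screwdriver read within about 3 mm of where they started. The blue look-alike cup was never gripped.
- **Checks that disagreed:**
  - In the last top picture the network reported the transformer's position as the multimeter. I ignored this, because the meter is fixed and was found correctly at the start.
  - After nesting, the short cup's rim read about 3 mm off. The tall cup hides most of the rim there, so I relied on the earlier measurement.

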